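Run the pebbles down the gutter with the probe

ROBOT

A 6-joint arm with a two-finger parallel gripper is mounted at the origin on a cart in front of the work surface, level with it; the furniture and walls round the work are solid. World frame = base frame: x ahead of the robot, y to its left, z up, the work surface at z = 0. Lengths are in mm, angles in rad, forces in N, time in s.
With the tool pointing down it reaches from about 300 to 775 mm from the base axis. Payload 14.6 kg.
Tool frame: the origin (TCP) lies at the very end of the fingers, on their centre line; the grasp point (between the pads) lies 19 mm behind it; z points along the fingers, y is the line along which they close (so a half turn about z gives the same grasp; the last joint's range is limited). The gripper opens to 94 mm and grips with 3 to 60 N. Pads are 16 mm wide; open, the fingers measure 119 mm over their backs; the gripper's body (75 mm by 177 mm) begins 78 mm behind the grasp point.
Start: joints at [-1.235, 0.3, 1.521, -0, 1.321, -0.067], TCP at [215.59, -505.975, 205.446] pointing down, gripper open.
Joint ranges: [-3.03, 3.03], [-0.79, 2.21], [0.23, 2.52], [-1.04, 4.18], [0, 3.07], [-2.55, 2.55]. Speed limits (rad/s): [2.22, 2.22, 2.57, 3.14, 3.14, 3.14].

INTERFACE

Orientations are given as [roll, pitch, yaw] about the fixed x, y, z axes, in that order (R = Rz(yaw) Ry(pitch) Rx(roll)).
In Python, from cell import manip gives the robot as it stands.
- The arm moves only by the tool servo_tool, never from a script. Its argument "rows" is a list of rows, each a list of 7 numbers: the turn, a rotation vector about the world's x, y, z in degrees, then the shift along the world's x, y, z in mm, then the closure, from 0 (fully open) to 1 (shut). In form: [[rx, ry, rz, dx, dy, dz, fingers], ...]. A call has 1 to 20 rows; each row shifts and turns the commanded pose from where the row before left it; what a row does not reach is not made up. A row lasts 1/8 s, in which the tool goes at most 62.5 mm and 10.7 degrees, less where a joint would pass 70% of its speed; a pose out of reach is approached as far as the arm can. A call with a gripper value outside its range is refused whole. The fingers move at their own pace and stop on an object; "grip_force" is the grip in N (left out, the last holds). Time passes only in rows, so rows that do not move let the fingers close. It gives the time, the measured TCP pose, the force, the opening and the grip force at its end, in the units of the state.
- manip.read_state(): the state, without advancing time (a new reading comes with each control period).
- manip.camera(name): name is "scene" or "top"; returns the picture (400x640x3 uint8, red, green, blue); there is no depth.
- manip.camera_info(name): a dict with "fx", "fy", "cx", "cy" (pixels), "D" ([k1, k2, p1, p2, k3] as OpenCV has them; the pictures are not rectified), "position" and "rotation" of the camera in the world. Camera axes: x right, y down, z forward; pixel columns grow to the right and rows downward; lengths in mm; the calibration is good to about 2 mm. A picture is of the moment at which its call begins. camera_info takes no time and is no camera call.
- manip.sign_off(): hands the job in; it is judged then, once.
The state is a dict: "clock": time; "joints": joint angles; "qd": joint speeds; "effort": joint torques, N m; "eef_pos": TCP position; "eef_rot": TCP orientation; "wrist_force": force on the tool from outside, world axes, zero at the start; "moment": the same for the moment, N m; "finger_gap": finger opening in mm; "finger_force": force on a finger pad.
Only numpy, scipy, OpenCV 4.12 (cv2) and the standard library are available. Lean on these libraries where they do the work, as an engineer would, in place of code of your own. Each camera call takes 0.05 s, during which the arm holds its last target. There are 200 camera calls.

TASK

Take the yellow-handled probe from its wooden block, put its tip into the closed end of the white gutter on the blue sorting board, and guide it slowly (about 4 cm/s) along the gutter, round the bends to the end of the spout, so that it pushes both pebbles out into the petri dish under the spout. Then stand the probe in the beaker, tip down. Do not touch the pebbles with the fingers, and leave the dish, the beaker and the things behind the board where they stand.

Things in the scene. Friction and masses are not known exactly. Their poses are not given: they have to be found in the camera images.
- board: fixed blue sorting board, 125 x 265 mm, with a raised white S-shaped gutter: channel 20 mm wide, walls 4 mm thick and 12 mm high (floor 22 mm, wall tops 34 mm above the table). It starts at a closed end (board +y), runs straight along -y, bends sideways and back, runs straight again and ends at -y as an open spout over the dish. Origin on the table under the board; z up
- gutter_0 (a point): point on the centre line of the gutter, on its floor, start of the path, 15 mm from the closed end wall; straight lines from gutter_0 through gutter_8 in order stay within 1 mm of the centre line
- gutter_1 (a point): point on the centre line of the gutter, on its floor, where the first straight ends and the bend begins; straight lines from gutter_0 through gutter_8 in order stay within 1 mm of the centre line
- gutter_2 (a point): point on the centre line of the gutter, on its floor, in the bend; straight lines from gutter_0 through gutter_8 in order stay within 1 mm of the centre line
- gutter_3 (a point): point on the centre line of the gutter, on its floor, in the bend; straight lines from gutter_0 through gutter_8 in order stay within 1 mm of the centre line
- gutter_4 (a point): point on the centre line of the gutter, on its floor, in the bend; straight lines from gutter_0 through gutter_8 in order stay within 1 mm of the centre line
- gutter_5 (a point): point on the centre line of the gutter, on its floor, in the bend; straight lines from gutter_0 through gutter_8 in order stay within 1 mm of the centre line
- gutter_6 (a point): point on the centre line of the gutter, on its floor, in the bend; straight lines from gutter_0 through gutter_8 in order stay within 1 mm of the centre line
- gutter_7 (a point): point on the centre line of the gutter, on its floor, where the bend ends and the last straight begins; straight lines from gutter_0 through gutter_8 in order stay within 1 mm of the centre line
- gutter_8 (a point): point on the centre line of the gutter, on its floor, at the open end edge of the spout; straight lines from gutter_0 through gutter_8 in order stay within 1 mm of the centre line
- pebble_red_mid (a point): centre of the brick-red polished flat round pebble, 16 mm across and 9 mm high, 12 g, lying loose on the floor of the gutter's first straight
- pebble_grey_mid (a point): centre of the grey polished flat round pebble, 16 mm across and 9 mm high, 12 g, lying loose on the floor of the gutter's last straight
- dish: loose clear plastic petri dish without lid, 92 mm across, 14 mm high, 2 mm floor, standing on the table with its rim under the spout (spout end about 22 mm short of its centre). Origin at the centre of its underside
- beaker: loose clear plastic beaker, 73 mm across, 76 mm high, about 3 mm floor, inside about 55 mm across at the bottom, open at the top. Origin at the centre of its underside
- probe_block: fixed wooden block 50 x 50 mm, 56 mm high, with one hole 14 mm across and 53 mm deep in the middle of its top, in which the probe stands upright. Origin at the centre of its underside
- probe: the hand probe, 110 mm long, 40 g, upright in the block: round steel rod 10 mm thick from the tip to 50 mm, collar 24 mm across from 50 to 54 mm (rests on the block), yellow handle 14 x 14 mm square from 54 to 110 mm. Origin at the tip; z along the probe toward the handle; x and y square to the handle's faces
- probe_tip (a point): the free lower end of the probe's rod, on its axis
- probe_grip (a point): point on the probe's axis to hold it, 85 mm above the tip, amid the yellow handle
- blue_dropper: bystander: dropper bottle with a red rubber top and a blue band, 29 mm across, 96 mm high, behind the board. Origin at the centre of its underside
- rubber_eraser: bystander: pencil rubber in a blue sleeve, 20 x 42 x 13 mm, behind the board. Origin at the centre of its underside
- steel_tweezers: bystander: steel tweezers, 134 mm long, 8 mm high, lying behind the board. Origin at the centre of its underside
- pebble_red: the brick-red pebble as a body; origin at the centre of its underside as it starts
- pebble_grey: the grey pebble as a body; origin at the centre of its underside as it starts

How it is judged:
By the outcome, as a careful person would: the job done as asked, in the order asked, and still so for the second after the job is handed in, with the robot touching nothing.
It also fails if it takes over 58 s, if anything falls off the work surface, if the arm or the gripper's body presses on something with over 40 N, if the wrist force passes 120 N, or if a joint passes its speed limit or range.

## Working session

There is one attempt and no reset: what is moved stays moved. The work goes in short steps, Python scripts to look and compute and a tool call to move; the robot and the scene stay as the last step left them, time stands still between calls to the robot, and variables do not carry over. Pictures are saved under pics/ and viewed, at most 10 in all, crops included, and the job is handed in when it is done.

Besides the shell and the picture viewer there is one more tool, called after ">>>" as name([rows], argument=value, ...), one row to a line, values as JSON. servo_tool: Moves the arm, as the interface text tells. Its arguments: {"type":"object","properties":{"rows":{"type":"array","items":{"type":"array","items":{"type":"number"}}},"grip_force":{"type":"number"}},"required":["rows"]}

```bash
mkdir -p pics; cat > h.py <<'E'
import numpy as np, cv2
from cell import manip
def cam(n):
    i=manip.camera_info(n); K=np.array([[i['fx'],0,i['cx']],[0,i['fy'],i['cy']],[0,0,1.]])
    return K,np.array(i['D'],float),np.array(i['position'],float),np.array(i['rotation'],float).reshape(3,3)
def ray(n,uv):
    K,D,p,R=cam(n); q=cv2.undistortPoints(np.array(uv,float).reshape(-1,1,2),K,D).reshape(-1,2)
    d=np.c_[q,np.ones(len(q))]@R.T; return p,d/np.linalg.norm(d,axis=1)[:,None]
def onz(n,uv,z):
    p,d=ray(n,uv); return p+d*((z-p[2])/d[:,2])[:,None]
def tri(uv1,uv2):
    p,d=ray('scene',[uv1]);q,e=ray('top',[uv2]);d=d[0];e=e[0]
    s=np.linalg.lstsq(np.c_[d,-e],q-p,rcond=None)[0]
    a=p+s[0]*d;b=q+s[1]*e; return (a+b)/2,np.linalg.norm(a-b)
def proj(n,P):
    K,D,p,R=cam(n); return cv2.projectPoints(((np.array(P,float).reshape(-1,3)-p)@R).reshape(-1,1,3),np.zeros(3),np.zeros(3),K,D)[0].reshape(-1,2)
def snap(n,f):
    im=manip.camera(n)[:,:,::-1].copy(); cv2.imwrite('pics/'+f+'.png',im); return im
E
python3 - <<'E'
from h import *
print(manip.read_state())
for n in ('scene','top'):
    snap(n,n+'0'); print(manip.camera_info(n))
E
```

```text
{'clock': 0.0, 'joints': array([-1.23457865e+00,  3.00447624e-01,  1.52156880e+00, -2.09881146e-05,
        1.32068139e+00, -6.65986345e-02]), 'qd': array([ 2.13391616e-03, -6.05918978e-04, -5.63982609e-04, -1.03976226e-04,
        5.83975673e-05, -1.86778289e-03]), 'effort': array([ 1.62200326e-03, -5.31812596e+01, -3.52739310e+01,  7.08523672e-02,
        2.44183140e-02, -1.23722170e-04]), 'eef_pos': array([ 215.51520919, -505.74202531,  204.90439787]), 'eef_rot': array([-3.14048859e+00, -5.32633509e-05,  4.02821489e-01]), 'wrist_force': array([-0.20389086,  0.22414565,  0.11391854]), 'moment': array([-0.01528261,  0.00215544, -0.00570325]), 'finger_force': 0.0, 'finger_gap': 94.1330994207552}
{'fx': 493.6455796770913, 'fy': 493.6455796770913, 'cx': 315.6452015842481, 'cy': 197.12089733067265, 'D': array([-0.05682214,  0.        ,  0.        ,  0.        ,  0.        ]), 'position': array([-208.87638118,  928.54166082,  755.88307836]), 'rotation': array([-2.06836212,  0.02379841, -2.39601108])}
{'fx': 382.56767315846844, 'fy': 382.56767315846844, 'cx': 314.43965711518524, 'cy': 200.36405177365575, 'D': array([-0.01737779,  0.        ,  0.        ,  0.        ,  0.        ]), 'position': array([ 448.02628758,   22.78610455, 1393.23278029]), 'rotation': array([-3.02137212e+00, -1.92240978e-03, -1.58286720e+00])}
```

View pics/scene0.png

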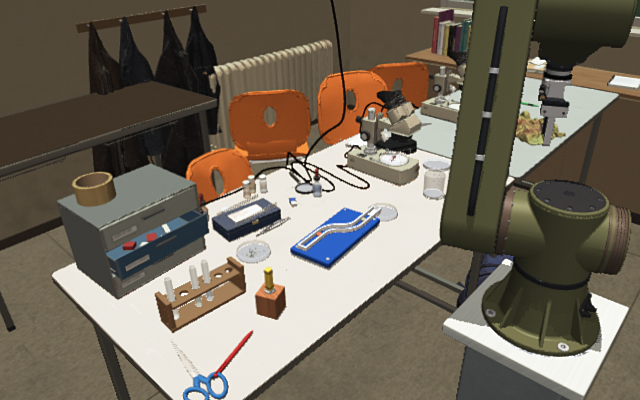

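View pics/top0.png

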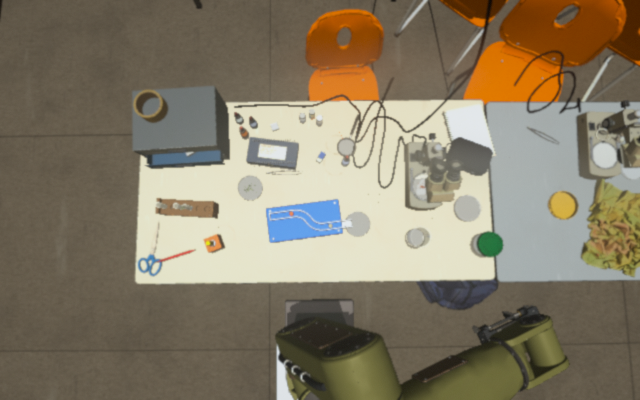

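The scene picture shows the probe block at (270,295), the board at (337,235), the dish at (382,212) and the beaker at (435,180). In the top view they are at (213,243), (305,221), (357,224) and (417,238). I'll zoom in on both.

```bash
sed -i 's/^import numpy as np, cv2/&\nfrom scipy.spatial.transform import Rotation as Ro/; s/np.array(i\[.rotation.\],float).reshape(3,3)/Ro.from_euler("xyz",i["rotation"]).as_matrix()/' h.py
python3 - <<'E'
from h import *
t=cv2.imread('pics/top0.png'); s=cv2.imread('pics/scene0.png')
a=cv2.resize(t[190:260,260:440],None,fx=4.4,fy=4.4,interpolation=cv2.INTER_CUBIC)
b=cv2.resize(s[155:325,250:455],None,fx=3.5,fy=3.5,interpolation=cv2.INTER_CUBIC)
cv2.imwrite('pics/ta.png',a); cv2.imwrite('pics/sa.png',b)
print(proj('top',[[400,0,0]]),proj('scene',[[400,0,0]]))
print(onz('top',[[213,243],[305,221],[357,224],[417,238]],0)); print(onz('scene',[[270,310],[337,235],[382,212],[435,192]],0))
E
```

```text
[[320.18221635 259.91134761]] [[390.43059587 248.39214472]]
[[ 465.06346133  387.43162306    0.        ]
 [ 540.94550897   53.39200663    0.        ]
 [ 527.7302975  -135.90923977    0.        ]
 [ 474.19525077 -352.75172608    0.        ]]
[[ 463.58571503  379.66207162    0.        ]
 [ 551.714796     42.95339251    0.        ]
 [ 531.32095325 -142.44541328    0.        ]
 [ 476.37977019 -357.74067814    0.        ]]
```

View pics/ta.png

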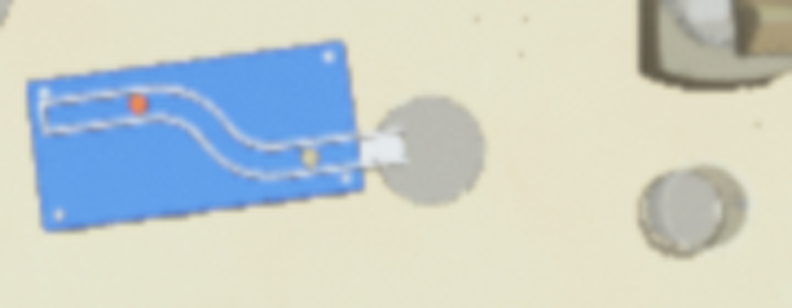

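View pics/sa.png

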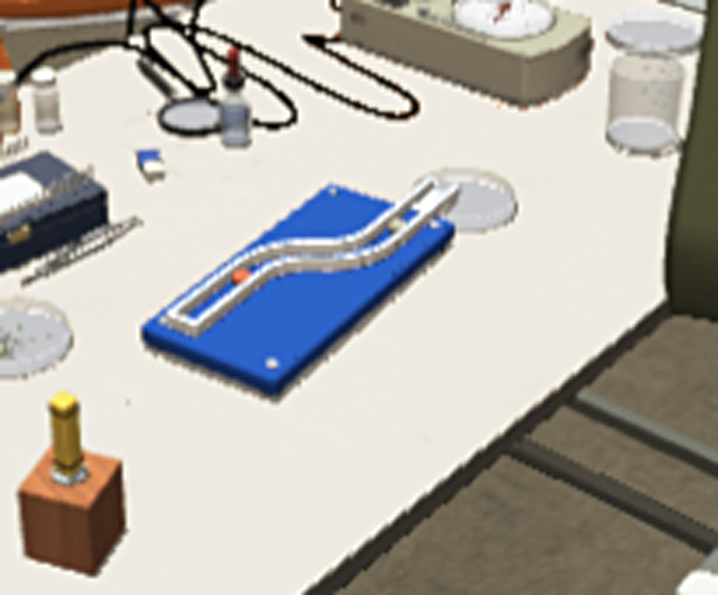

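The zoomed top view (ta) shows the whole S-gutter, from the closed end at (44,115) to the spout at (405,147), with red at (138,103), grey at (309,157), the dish at (430,150) and the beaker at (685,210). The zoomed scene view (sa) shows the same, plus the probe in its block at (65,440). Next I'll measure.

```bash
cat > m.py <<'E'
from h import *
im={n:cv2.imread(f'pics/{n}0.png') for n in('top','scene')}
roi={'top':(190,250,255,350),'scene':(195,280,285,390)}
C={}
for n in im:
    a,b,c,d=roi[n]; hsv=cv2.cvtColor(im[n],cv2.COLOR_BGR2HSV); m=np.zeros((400,640),np.uint8)
    m[a:b,c:d]=cv2.inRange(hsv,(100,120,60),(125,255,255))[a:b,c:d]
    m=cv2.morphologyEx(m,cv2.MORPH_CLOSE,np.ones((9,9)))
    yy,xx=np.nonzero(m)
    P=onz(n,np.c_[xx,yy],20)[:,:2].astype(np.float32)
    r=cv2.minAreaRect(P); print(n,'blue rect z20',r)
    # pebbles
    a_=im[n].astype(int)
    red=(a_[:,:,2]-a_[:,:,1]>70)&(a_[:,:,2]-a_[:,:,0]>70); k=np.zeros_like(red);k[a:b,c:d]=red[a:b,c:d]
    y,x=np.nonzero(k); w=(a_[:,:,2]-a_[:,:,0])[y,x]; uv=[np.average(x,weights=w),np.average(y,weights=w)];print('red',uv,len(x),onz(n,[uv],29))
    yel=cv2.inRange(hsv,(20,120,80),(35,255,255)); 
    q=np.zeros_like(yel); s=(225,260,195,230) if n=='top' else (255,300,255,285); q[s[0]:s[1],s[2]:s[3]]=yel[s[0]:s[1],s[2]:s[3]]
    y,x=np.nonzero(q); print('yellow',len(x),x.mean(),y.mean(),x.min(),x.max(),y.min(),y.max())
    br=cv2.inRange(hsv,(3,90,30),(19,255,255)); q=np.zeros_like(br); q[s[0]:s[1]+(25 if n=='scene' else 0),s[2]-5:s[3]+5]=br[s[0]:s[1]+(25 if n=='scene' else 0),s[2]-5:s[3]+5]
    y,x=np.nonzero(q); print('wood',len(x),x.mean(),y.mean(),x.min(),x.max(),y.min(),y.max()); 
crops=[cv2.resize(im['top'][225:260,195:232],None,fx=10,fy=10,interpolation=cv2.INTER_CUBIC),cv2.resize(im['scene'][260:325,250:292],(370,573),interpolation=cv2.INTER_CUBIC)]
o=np.zeros((573,760,3),np.uint8);o[:350,:370]=crops[0];o[:,380:750]=crops[1];cv2.imwrite('pics/probe.png',o)
E
python3 m.py
```

```text
top blue rect z20 ((541.331787109375, 57.30467224121094), (119.56365966796875, 258.3950500488281), 6.7234883308410645)
red [np.float64(290.88486842105266), np.float64(213.1326754385965)] 8 [[567.77707428 102.98840158  29.        ]]
yellow 27 207.8148148148148 242.88888888888889 205 211 241 245
wood 190 212.74736842105264 243.3684210526316 190 222 234 252
scene blue rect z20 ((619.1905517578125, 74.52188110351562), (302.51611328125, 275.51287841796875), 7.041059494018555)
red [np.float64(318.421022400919), np.float64(233.36128661688684)] 13 [[566.17576251 103.55205212  29.        ]]
yellow 150 268.38666666666666 278.32 264 272 267 290
wood 783 270.3512132822478 301.0906768837803 255 285 271 318
```

View pics/probe.png

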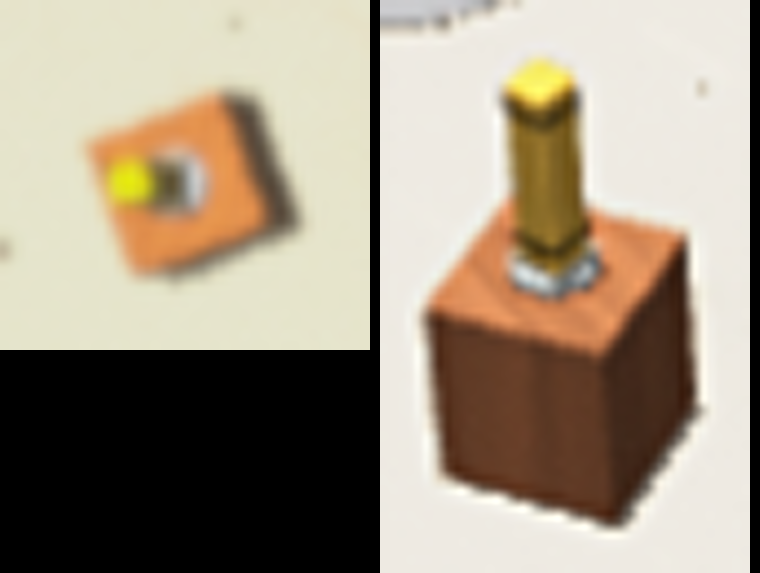

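The probe cap centre is at about (207.6,242.7) in the top view and (267.7,269.2) in the scene view. The block's top corners are clear in both. Next come the board frame, the gutter centre line, the dish and the beaker.

```bash
cat > m2.py <<'E'
from h import *
im={n:cv2.imread(f'pics/{n}0.png') for n in('top','scene')}
t=lambda x,y:[(x+.5)/10-.5+195,(y+.5)/10-.5+225]
s=lambda x,y:[(x-380+.5)*42/370-.5+250,(y+.5)*65/573-.5+260]
print('cap',tri(s(540,85),t(130,182)))
print('collar mid',tri(s(555,270),t(182,181)))
for a,b in (((428,312),(90,145)),((685,235),(268,218)),((605,355),(135,272))): 
    # match scene left/right/front to nearest top corners printed on plane
    print('scene z56',onz('scene',[s(*a)],56)[0].round(1))
print('top z56',onz('top',[t(*p) for p in((90,145),(217,93),(268,218),(140,274))],56).round(1))
# bright yellow cap face
v=im['scene'].astype(int); m=(v[:,:,2]>170)&(v[:,:,0]<130)&(v[:,:,1]>150); m[:,:255]=0;m[:,285:]=0;m[:260]=0;m[285:]=0
y,x=np.nonzero(m);P=onz('scene',np.c_[x,y],116)[:,:2];print('cap face',len(x),P.mean(0),cv2.minAreaRect(P.astype(np.float32)))
# rectify
th=np.radians(6.7); ux=np.array([np.cos(th),np.sin(th)]); uy=np.array([-np.sin(th),np.cos(th)]); c=np.array([541.3,57.3])
Y=np.arange(-185,146); X=np.arange(-70,71)
g=c+X[:,None,None]*ux+Y[None,:,None]*uy
for n in im:
    G=np.concatenate([g,np.full(g.shape[:2]+(1,),34.)],2)
    uv=proj(n,G).reshape(len(X),len(Y),2).astype(np.float32)
    r=cv2.remap(im[n],uv[...,0],uv[...,1],cv2.INTER_CUBIC); np.save(n+'.npy',r)
    cv2.imwrite(f'pics/r_{n}.png',r[::-1,::-1])
a=cv2.imread('pics/r_top.png');b=cv2.imread('pics/r_scene.png');o=cv2.resize(np.vstack([a,b]),None,fx=2.1,fy=2.1);cv2.imwrite('pics/rect.png',o);print(o.shape)
E
python3 m2.py
```

```text
cap (array([464.31760048, 375.80382601, 112.49121259]), np.float64(1.094032108512388))
collar mid (array([465.65036373, 374.45937504,  53.03236961]), np.float64(0.03411723260001624))
scene z56 [474.6 408.9  56. ]
scene z56 [448.1 345.5  56. ]
scene z56 [429.5 390.8  56. ]
top z56 [[478.4 406.   56. ]
 [496.  362.   56. ]
 [452.5 343.5  56. ]
 [433.7 387.7  56. ]]
cap face 28 [456.87195017 381.94695162] ((444.4853515625, 392.61016845703125), (17.729429244995117, 58.137508392333984), 45.45307922363281)
(592, 695, 3)
```

View pics/rect.png

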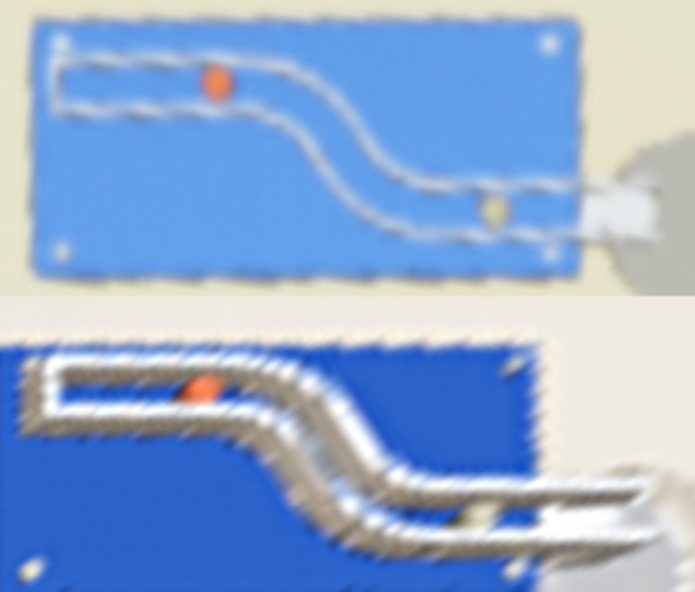

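The rectified views show the first straight at rows 61 and 110, the last straight at rows 185 and 236, and the spout end at column 657. The scene view is offset from the top view by about (-4,+2.5) mm, which is calibration error. Now I'll extract the centre line numerically.

```bash
cat > m3.py <<'E'
from h import *
from scipy.signal import find_peaks
from scipy.ndimage import gaussian_filter
Y=np.arange(-185,146); X=np.arange(-70,71)
for n in('top','scene'):
    r=np.load(n+'.npy').astype(float)
    w=gaussian_filter(r.min(2),1.2)   # blue board has low red -> white walls stand out
    print(n)
    for y in list(range(-90,115,10)):
        col=w[:,y+185]; p,q=find_peaks(col,prominence=20)
        print(y,[(int(X[i]),int(col[i])) for i in p])
    for x0 in ((29,) ):
        row=w[x0+70-5:x0+70+6].mean(0); p,_=find_peaks(row,prominence=15); print('row',x0,[(int(Y[i]),int(row[i])) for i in p])
    row=r.min(2)[-30+70-4:-30+70+5].mean(0); print('spout',[(int(Y[i]),int(row[i])) for i in range(0,70,3)])
im={n:cv2.imread(f'pics/{n}0.png') for n in('top','scene')}
# board corners in top (z20)
E
python3 m3.py
```

```text
top
-90 [(-18, 181)]
-80 [(-41, 176), (-16, 152)]
-70 [(-41, 150), (-18, 166)]
-60 [(-41, 157), (-17, 177)]
-50 [(-39, 157), (-15, 166)]
-40 [(-36, 167), (-9, 161)]
-30 [(-31, 162), (2, 169)]
-20 [(-23, 163), (17, 163)]
-10 [(-11, 166), (27, 155)]
0 [(3, 172), (34, 168)]
10 [(12, 161), (39, 177)]
20 [(16, 159), (40, 166)]
30 [(19, 157), (41, 166)]
40 [(18, 169), (42, 185)]
50 [(19, 175), (43, 152)]
60 [(19, 150), (42, 167)]
70 [(18, 167), (43, 169)]
80 [(19, 170), (43, 153)]
90 [(18, 153), (42, 172)]
100 [(18, 172), (43, 164)]
110 [(-49, 120), (19, 164), (42, 161)]
row 29 [(-5, 145), (36, 127), (49, 135), (120, 156)]
spout [(-185, 178), (-182, 178), (-179, 178), (-176, 178), (-173, 178), (-170, 180), (-167, 199), (-164, 218), (-161, 228), (-158, 229), (-155, 229), (-152, 229), (-149, 229), (-146, 228), (-143, 228), (-140, 229), (-137, 228), (-134, 222), (-131, 169), (-128, 116), (-125, 98), (-122, 101), (-119, 101), (-116, 100)]
scene
-90 [(-44, 230), (-19, 234)]
-80 [(-43, 234), (-20, 232)]
-70 [(-44, 230), (-20, 226)]
-60 [(-44, 224), (-20, 230)]
-50 [(-43, 229), (-18, 226)]
-40 [(-41, 213), (-15, 211)]
-30 [(-37, 215), (-4, 248)]
-20 [(-46, 137), (-29, 241), (10, 247)]
-10 [(-21, 182), (20, 194)]
0 [(-4, 180), (29, 231)]
10 [(7, 234), (34, 232)]
20 [(13, 238), (36, 193)]
30 [(16, 232), (39, 219)]
40 [(16, 230), (39, 204)]
50 [(16, 239), (40, 226)]
60 [(16, 216), (40, 213)]
70 [(16, 232), (40, 228)]
80 [(16, 240), (39, 213)]
90 [(16, 237), (40, 226)]
100 [(16, 228), (40, 218)]
110 [(16, 234), (40, 225)]
row 29 [(-95, 55), (-2, 207), (121, 228)]
spout [(-185, 192), (-182, 196), (-179, 203), (-176, 211), (-173, 214), (-170, 210), (-167, 201), (-164, 198), (-161, 204), (-158, 207), (-155, 190), (-152, 176), (-149, 181), (-146, 187), (-143, 187), (-140, 183), (-137, 179), (-134, 175), (-131, 171), (-128, 168), (-125, 169), (-122, 181), (-119, 197), (-116, 192)]
```

```bash
cat > m4.py <<'E'
from h import *
from scipy.signal import find_peaks
from scipy.ndimage import gaussian_filter
from scipy.interpolate import UnivariateSpline
v=cv2.imread('pics/scene0.png')
for y in (266,267,268,269,270,271,272,273,274,278,284): print(y,v[y,262:276].sum(1))
Y=np.arange(-185,146); X=np.arange(-70,71)
th=np.radians(6.7); ux=np.array([np.cos(th),np.sin(th)]); uy=np.array([-np.sin(th),np.cos(th)]); c=np.array([541.3,57.3])
cl={}
yy=np.arange(-75,56,10.)
for n in('top','scene'):
    r=np.load(n+'.npy').astype(float); w=gaussian_filter(r.min(2),1.5); off=[]
    pts={0:[],1:[]}
    for y in range(-95,106,2):
        col=w[:,y+185]; p,q=find_peaks(col,prominence=15)
        p=[i for i in p if -47<X[i]<47]
        p=sorted(sorted(p,key=lambda i:-col[i])[:2])
        if len(p)<2 or not 20<p[1]-p[0]<44: continue
        for k,i in enumerate(p):
            a,b,d=col[i-1:i+2]; pts[k].append((y,X[i]+.5*(a-d)/(a-2*b+d)))
    mids=[]
    for k in (0,1):
        P=np.array(pts[k]); s=UnivariateSpline(P[:,0],P[:,1],s=len(P)*.7)
        t=np.arange(-90,100,1.); x=s(t); d=s.derivative()(t); nn=np.c_[-d,np.ones_like(d)]/np.hypot(1,d)[:,None]
        m=np.c_[t,x]+nn*12*(1 if k==0 else -1); mids.append(np.interp(yy,m[:,0],m[:,1]))
        print(n,'s1',np.interp([60,80,95],m[:,0],m[:,1]).round(1),'s2',np.interp([-88,-80,-70],m[:,0],m[:,1]).round(1))
    cl[n]=np.mean(mids,0); print(n,np.c_[yy,mids[0],mids[1],cl[n]].round(1).tolist())
E
python3 m4.py
```

```text
266 [698 696 701 701 678 668 661 666 694 700 700 700 700 698]
267 [698 701 702 677 634 603 587 613 653 665 698 703 700 698]
268 [701 703 686 632 597 586 584 592 596 606 691 707 703 699]
269 [703 672 619 595 594 598 601 594 557 489 629 704 707 700]
270 [708 615 476 480 560 602 604 536 412 285 461 691 707 700]
271 [707 575 326 268 406 496 498 353 246 178 371 688 709 701]
272 [711 653 356 178 232 292 288 209 162 172 383 691 713 702]
273 [713 726 462 214 166 191 203 150 160 221 429 694 711 703]
274 [708 727 516 299 233 222 195 194 230 245 448 694 711 701]
278 [704 719 581 347 271 284 315 272 248 224 323 682 712 700]
284 [629 499 461 354 280 282 290 284 261 248 231 334 472 546]
top s1 [30.2 30.4 30.5] s2 [-30.2 -29.  -28.6]
top s1 [30.4 29.8 30.4] s2 [-27.3 -28.7 -30.1]
top [[-75.0, -28.7, -29.5, -29.1], [-65.0, -28.7, -30.3, -29.5], [-55.0, -28.3, -29.0, -28.7], [-45.0, -25.9, -25.3, -25.6], [-35.0, -19.2, -18.8, -19.0], [-25.0, -9.1, -9.1, -9.1], [-15.0, 2.7, 2.9, 2.8], [-5.0, 13.7, 14.5, 14.1], [5.0, 22.1, 22.4, 22.3], [15.0, 27.6, 26.8, 27.2], [25.0, 30.5, 29.2, 29.9], [35.0, 31.6, 30.5, 31.0], [45.0, 31.3, 30.8, 31.1], [55.0, 30.5, 30.6, 30.6]]
scene s1 [27.7 27.9 28.1] s2 [-31.  -30.9 -31.4]
scene s1 [27.9 26.8 27.3] s2 [-31.2 -31.1 -31.9]
scene [[-75.0, -31.1, -31.5, -31.3], [-65.0, -31.6, -32.2, -31.9], [-55.0, -31.4, -31.8, -31.6], [-45.0, -29.0, -29.3, -29.1], [-35.0, -23.8, -24.0, -23.9], [-25.0, -17.6, -15.1, -16.4], [-15.0, -5.8, -2.9, -4.4], [-5.0, 9.3, 8.6, 9.0], [5.0, 18.2, 17.1, 17.7], [15.0, 23.8, 22.9, 23.4], [25.0, 27.0, 26.4, 26.7], [35.0, 28.4, 28.0, 28.2], [45.0, 28.4, 28.5, 28.5], [55.0, 27.9, 28.2, 28.0]]
```

>>> servo_tool([
  [0, 0, -4.75, 26, 45, 0, 0],
  [0, 0, -4.75, 26, 45, 0, 0],
  [0, 0, -4.75, 26, 45, 0, 0],
  [0, 0, -4.75, 26, 45, 0, 0],
  [0, 0, 0, 26, 45, 0, 0],
  [0, 0, 0, 26, 45, 0, 0],
  [0, 0, 0, 26, 45, 0, 0],
  [0, 0, 0, 26, 45, 0, 0],
  [0, 0, 0, 26, 45, 0, 0],
  [0, 0, 0, 1.5, 53, 0, 0],
  [0, 0, 0, 1.5, 53, 0, 0],
  [0, 0, 0, 1.5, 53, 0, 0],
  [0, 0, 0, 1.5, 53, 0, 0],
  [0, 0, 0, 1.5, 53, 0, 0],
  [0, 0, 0, 1.5, 53, 0, 0],
  [0, 0, 0, 1.5, 53, 0, 0],
  [0, 0, 0, 1.5, 53, 0, 0],
  [0, 0, 0, 1.5, 53, 0, 0],
  [0, 0, 0, 0, 0, 0, 0],
  [0, 0, 0, 0, 0, 0, 0],
], grip_force=40)

```text
clock: 2.6
eef_pos: [463.0, 375.5, 205.0]
eef_rot: [3.141, 0.001, 0.071]
wrist_force: [-0.3, 0.3, 0.2]
finger_gap: 94.1
finger_force: 0.0
```

>>> servo_tool([
  [0, 0, 0, 0.5, 0.5, -30, 0.3],
  [0, 0, 0, 0, 0, -30, 0.3],
  [0, 0, 0, 0, 0, -30, 0.3],
  [0, 0, 0, 0, 0, -20, 0.3],
  [0, 0, 0, 0, 0, -14, 0.3],
  [0, 0, 0, 0, 0, 0, 0.3],
  [0, 0, 0, 0, 0, 0, 0.7],
  [0, 0, 0, 0, 0, 0, 0.8],
  [0, 0, 0, 0, 0, 0, 1],
  [0, 0, 0, 0, 0, 0, 1],
  [0, 0, 0, 0, 0, 0, 1],
  [0, 0, 0, 0, 0, 0, 1],
])

```text
clock: 4.1
eef_pos: [463.6, 376.5, 81.4]
eef_rot: [3.142, 0.0, 0.071]
wrist_force: [0.7, 0.8, -0.1]
finger_gap: 13.5
finger_force: 40.0
```

>>> servo_tool([
  [0, 0, 0, 0, 0, 12, 1],
  [0, 0, 0, 0, 0, 15, 1],
  [0, 0, 0, 0, 0, 20, 1],
  [0, 0, 0, 0, 0, 20, 1],
  [0, 0, 0, 0, 0, 3, 1],
  [0, 0, 0, 10, -23, 0, 1],
  [0, 0, 0, 15, -34, 0, 1],
  [0, 0, 0, 20, -45, 0, 1],
  [0, 0, 0, 20, -45, 0, 1],
  [0, 0, 0, 15, -34, 0, 1],
  [0, 0, 0, 10, -22, -10, 1],
  [0, 0, 0, 4, -10, -15, 1],
  [0, 0, 0, 0, 0, -5, 1],
  [0, 0, 0, 0, 0, 0, 1],
])

```text
clock: 5.85
eef_pos: [557.1, 164.3, 121.0]
eef_rot: [3.142, 0.001, 0.072]
wrist_force: [0.4, 0.1, -0.3]
finger_gap: 14.0
finger_force: 40.0
```

```bash
python3 - <<'E'
from h import *
s=snap('scene','scene1'); t=snap('top','top1'); st=manip.read_state(); p=st['eef_pos']; print(p,st['finger_gap'],st['wrist_force'])
u=proj('scene',[[p[0],p[1],p[2]-75]])[0]; print('expected tip px',u)
x,y=int(u[0]),int(u[1]); c=s[y-55:y+35,x-45:x+55]; 
a=cv2.resize(c,None,fx=6.5,fy=6.5,interpolation=cv2.INTER_CUBIC)
cv2.imwrite('pics/tip1.png',a); print(x-45,y-55,a.shape)
E
```

```text
[557.46656552 164.37993817 121.78507246] 13.810991422444278 [-0.55368086  0.3762092  -0.82668326]
expected tip px [305.0289036  238.37706985]
260 183 (585, 650, 3)
```

View pics/tip1.png

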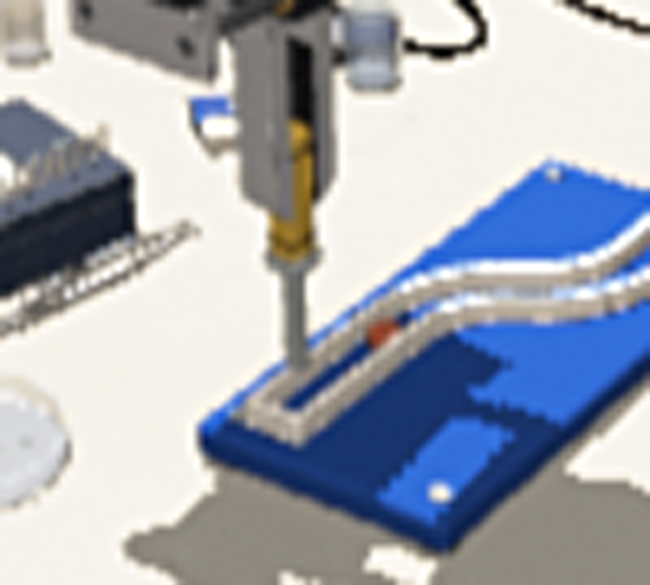

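The tip is at about (305.4,238) px and kinematics predicted (305.0,238.4). The scene camera therefore agrees with the robot to within about 1 mm, so I'll weight it for the path. Lowering into the closed end.

>>> servo_tool([
  [0, 0, 0, 0, 0, -6, 1],
  [0, 0, 0, 0, 0, -6, 1],
  [0, 0, 0, 0, 0, -6, 1],
  [0, 0, 0, 0, 0, -4, 1],
  [0, 0, 0, 0, 0, 0, 1],
])

```text
clock: 6.58
eef_pos: [557.5, 163.5, 99.1]
eef_rot: [3.142, 0.001, 0.071]
wrist_force: [0.1, 0.3, 0.3]
finger_gap: 13.8
finger_force: 40.0
```

```bash
cat > path.py <<'E'
import numpy as np, sys
from scipy.interpolate import PchipInterpolator as P
th=np.radians(6.7); ux=np.array([np.cos(th),np.sin(th)]); uy=np.array([-np.sin(th),np.cos(th)]); c=np.array([541.3,57.3])
xc,yc=-1.5,-13.8
s=np.array([0,5,10,15,20,25,30,35,40,45,50,170]);h=np.array([0,6.1,12,16.7,20.8,23.9,26.3,28,29.3,29.8,29.8,29.8])
f=P(np.r_[-s[:0:-1],s],np.r_[-h[:0:-1],h])
Y=np.arange(104,-174,-.1); W=c+(xc+f(Y-yc))[:,None]*ux+Y[:,None]*uy
def board(p): d=np.array(p[:2])-c; return d@ux,d@uy
def rows(p,n,step=5.,end=-171):
    b=board(p); W2=W[(Y<b[1])&(Y>=end)]; L=np.r_[0,np.cumsum(np.linalg.norm(np.diff(W2,axis=0),axis=1))]
    t=np.arange(1,n+1)*step; t=t[t<L[-1]]
    q=np.r_[[np.array(p[:2])],np.c_[np.interp(t,L,W2[:,0]),np.interp(t,L,W2[:,1])]].round(1)
    return np.diff(q,axis=0).round(1).tolist(), L[-1], q[-1]
E
python3 - <<'E'
from h import *
from path import *
st=manip.read_state(); p=st['eef_pos']; print(p,st['wrist_force'],board(p))
print(rows(p,8,4)); snap('scene','scene2')
E
```

```text
[557.47501658 163.48430053  99.0864047 ] [0.10356115 0.25813472 0.32730435] (np.float64(28.45315233313967), np.float64(103.57197962265766))
([[0.3, -4.1], [0.5, -4.0], [0.4, -3.9], [0.5, -4.0], [0.5, -4.0], [0.4, -3.9], [0.5, -4.0], [0.5, -4.0]], np.float64(296.2526311987292), array([561.1, 131.6]))
```

>>> servo_tool([
  [0, 0, 0, 0.3, -3, 0, 1],
  [0, 0, 0, 0.5, -5, 0, 1],
  [0, 0, 0, 0.6, -5, 0, 1],
  [0, 0, 0, 0.6, -5, 0, 1],
  [0, 0, 0, 0.6, -5, 0, 1],
  [0, 0, 0, 0.6, -5, 0, 1],
])

```text
clock: 7.38
eef_pos: [560.8, 135.1, 99.4]
eef_rot: [-3.142, 0.0, 0.071]
wrist_force: [-0.3, -1.1, -0.2]
finger_gap: 13.8
finger_force: 40.0
```

```bash
python3 - <<'E'
from h import *
from path import *
s=snap('scene','scene3'); st=manip.read_state(); p=st['eef_pos']; print(p,st['wrist_force'],board(p))
print([[ -0]+r for r in rows(p,20,5)[0]])
a=cv2.resize(s[195:265,290:390],None,fx=8,fy=8,interpolation=cv2.INTER_CUBIC); cv2.imwrite('pics/c3.png',a)
E
```

```text
[560.90260915 134.68407174  99.41872875] [ 1.05111462 -0.78339852 -0.12211756] (np.float64(28.49719274818438), np.float64(74.56853793461545))
[[0, 0.4, -5.1], [0, 0.6, -4.9], [0, 0.6, -5.0], [0, 0.5, -5.0], [0, 0.6, -4.9], [0, 0.6, -5.0], [0, 0.6, -5.0], [0, 0.6, -4.9], [0, 0.5, -5.0], [0, -0.2, -5.0], [0, -0.8, -4.9], [0, -1.2, -4.9], [0, -1.7, -4.7], [0, -2.2, -4.5], [0, -2.6, -4.2], [0, -2.9, -4.1], [0, -3.1, -3.9], [0, -3.4, -3.7], [0, -3.5, -3.6], [0, -3.5, -3.6]]
```

View pics/c3.png

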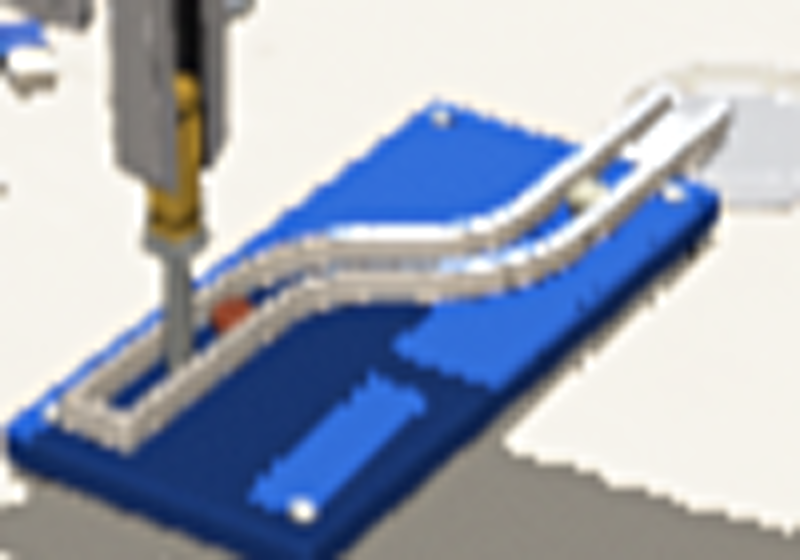

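```bash
python3 - <<'E'
from h import *
p=manip.read_state()['eef_pos']
s=cv2.imread('pics/scene3.png').astype(int)
for z in (24,34,45,60,68): print(z,proj('scene',[[p[0],p[1],z]])[0].round(2))
for y in range(226,242): print(y,s[y,305:322].tolist() if y in(230,236) else s[y,305:322,2].tolist())
from path import *
def W3(x,Y): q=c+x*ux+Y*uy; return [q[0],q[1],34]
for x in (18.0,28,38.0): print(x,proj('scene',[W3(x,60),W3(x,75),W3(x,90)]).round(1).tolist())
E
```

```text
24 [312.07 240.41]
34 [311.97 237.28]
45 [311.85 233.81]
60 [311.7  229.02]
68 [311.61 226.45]
226 [247, 249, 234, 181, 141, 118, 121, 125, 133, 148, 211, 254, 252, 236, 157, 75, 73]
227 [246, 248, 250, 246, 228, 145, 112, 111, 144, 229, 255, 247, 192, 98, 80, 136, 143]
228 [246, 247, 248, 252, 255, 183, 117, 108, 140, 255, 251, 160, 98, 116, 146, 195, 170]
229 [246, 246, 247, 250, 255, 182, 116, 107, 110, 218, 161, 98, 157, 174, 176, 164, 164]
230 [[236, 244, 246], [237, 244, 246], [236, 244, 246], [240, 247, 249], [246, 254, 255], [164, 176, 181], [113, 117, 117], [106, 111, 111], [97, 90, 88], [181, 106, 79], [216, 158, 138], [193, 158, 145], [179, 184, 191], [132, 145, 154], [133, 146, 154], [133, 145, 152], [136, 138, 140]]
231 [246, 246, 247, 250, 255, 183, 117, 112, 96, 129, 202, 177, 157, 143, 146, 131, 76]
232 [246, 247, 249, 253, 253, 175, 119, 113, 103, 165, 176, 149, 145, 137, 136, 112, 50]
233 [247, 249, 253, 244, 194, 131, 113, 114, 99, 133, 148, 136, 149, 143, 142, 144, 121]
234 [250, 254, 244, 158, 97, 97, 109, 114, 101, 142, 146, 117, 144, 150, 151, 165, 190]
235 [24
[... 253 characters left out ...]
[111, 55, 29], [87, 41, 30], [70, 68, 99], [116, 130, 160], [159, 173, 191], [162, 174, 183], [132, 141, 148]]
237 [95, 120, 174, 181, 160, 119, 111, 117, 102, 39, 14, 67, 139, 182, 174, 155, 148]
238 [155, 181, 174, 158, 148, 108, 111, 115, 98, 50, 70, 165, 176, 163, 152, 150, 129]
239 [186, 166, 153, 148, 127, 78, 107, 112, 99, 144, 156, 199, 154, 148, 149, 125, 77]
240 [151, 148, 148, 124, 71, 40, 104, 134, 148, 205, 187, 162, 149, 146, 119, 64, 26]
241 [148, 145, 117, 58, 16, 32, 116, 183, 188, 176, 156, 149, 131, 110, 51, 21, 19]
18.0 [[318.3, 236.0], [315.1, 238.6], [311.7, 241.2]]
28 [[315.3, 234.9], [312.0, 237.4], [308.7, 240.0]]
38.0 [[312.3, 233.7], [309.0, 236.3], [305.6, 238.8]]
```

The rod centre is at column 311.95, exactly as predicted, and the scene camera's own centre line sits at 312.0 at this point. So the rod is centred, and I'll go on pushing at 4 cm/s.

>>> servo_tool([
  [0, 0, 0, 0.3, -3, 0, 1],
  [0, 0, 0, 0.5, -5, 0, 1],
  [0, 0, 0, 0.6, -5, 0, 1],
  [0, 0, 0, 0.6, -5, 0, 1],
  [0, 0, 0, 0.6, -5, 0, 1],
  [0, 0, 0, 0.6, -5, 0, 1],
  [0, 0, 0, 0.6, -5, 0, 1],
  [0, 0, 0, 0.6, -5, 0, 1],
  [0, 0, 0, 0.3, -5, 0, 1],
  [0, 0, 0, 0, -5, 0, 1],
  [0, 0, 0, -0.5, -5, 0, 1],
  [0, 0, 0, -1.2, -4.9, 0, 1],
  [0, 0, 0, -1.7, -4.7, 0, 1],
])

```text
clock: 9.05
eef_pos: [562.0, 72.6, 99.4]
eef_rot: [-3.142, 0.0, 0.071]
wrist_force: [-0.1, -0.1, -0.2]
finger_gap: 13.5
finger_force: 40.0
```

```bash
sed -i 's/xc,yc=.*/xc,yc=-1.7,-13.3/' path.py; python3 - <<'E'
from h import *
from path import *
st=manip.read_state(); p=st['eef_pos']; b=board(p); print(p,st['wrist_force'],b,xc+f(b[1]-yc))
print(rows(p,20,5)[0])
s=snap('scene','scene4').astype(int)
k=(s[:,:,2]-s[:,:,1]>50)&(s[:,:,2]-s[:,:,0]>50);k[:,:300]=0;k[:,400:]=0;k[:200]=0;k[250:]=0
y,x=np.nonzero(k);print('red',len(x),x.mean(),y.mean(),board(onz('scene',[[x.mean(),y.mean()]],29)[0]))
E
```

```text
[561.96162553  72.6016707   99.43396016] [-0.0631177  -0.05092335 -0.20893682] (np.float64(22.305777247071134), np.float64(12.786563151418717)) 22.777359638718423
[[-1.6, -4.6], [-2.4, -4.4], [-2.9, -4.1], [-3.0, -4.0], [-3.3, -3.7], [-3.5, -3.6], [-3.5, -3.6], [-3.4, -3.6], [-3.5, -3.6], [-3.4, -3.6], [-3.2, -3.9], [-2.8, -4.1], [-2.7, -4.3], [-2.1, -4.5], [-1.8, -4.7], [-1.2, -4.8], [-0.8, -4.9], [-0.2, -5.0], [0.5, -5.0], [0.6, -5.0]]
red 4 330.75 227.25 (np.float64(19.979874772481104), np.float64(-1.4062116491126044))
```

>>> servo_tool([
  [0, 0, 0, -1.6, -4.6, 0, 1],
  [0, 0, 0, -2.4, -4.4, 0, 1],
  [0, 0, 0, -2.9, -4.1, 0, 1],
  [0, 0, 0, -3, -4, 0, 1],
  [0, 0, 0, -3.3, -3.7, 0, 1],
  [0, 0, 0, -3.5, -3.6, 0, 1],
  [0, 0, 0, -3.5, -3.6, 0, 1],
  [0, 0, 0, -3.4, -3.6, 0, 1],
  [0, 0, 0, -3.5, -3.6, 0, 1],
  [0, 0, 0, -3.4, -3.6, 0, 1],
  [0, 0, 0, -3.2, -3.9, 0, 1],
  [0, 0, 0, -2.8, -4.1, 0, 1],
])

```text
clock: 10.6
eef_pos: [525.4, 25.9, 99.5]
eef_rot: [3.142, -0.0, 0.071]
wrist_force: [0.0, -0.5, -0.1]
finger_gap: 13.6
finger_force: 40.0
```

```bash
python3 - <<'E'
from h import *
from path import *
st=manip.read_state(); p=st['eef_pos']; b=board(p); print(p,st['wrist_force'],b,xc+f(b[1]-yc))
print(rows(p,50,5))
s=snap('scene','scene5').astype(int)
k=(s[:,:,2]-s[:,:,1]>50)&(s[:,:,2]-s[:,:,0]>50);k[:,300:]&=True;k[:,:300]=0;k[:,400:]=0;k[:200]=0;k[250:]=0
y,x=np.nonzero(k);print('red',len(x),x.mean(),y.mean(),board(onz('scene',[[x.mean(),y.mean()]],29)[0]))
E
```

```text
[525.38823663  25.86475624  99.46986424] [ 0.00582954 -0.46952138 -0.07094982] (np.float64(-19.470669421728545), np.float64(-29.36412430384679)) -19.32975054681787
([[-2.6, -4.3], [-2.1, -4.5], [-1.8, -4.7], [-1.2, -4.8], [-0.8, -5.0], [-0.2, -5.0], [0.5, -4.9], [0.6, -5.0], [0.5, -5.0], [0.6, -4.9], [0.6, -5.0], [0.6, -5.0], [0.6, -4.9], [0.6, -5.0], [0.5, -5.0], [0.6, -4.9], [0.6, -5.0], [0.6, -5.0], [0.6, -4.9], [0.6, -5.0], [0.5, -4.9], [0.6, -5.0], [0.6, -5.0], [0.6, -4.9], [0.6, -5.0], [0.6, -5.0], [0.5, -4.9], [0.6, -5.0]], np.float64(144.62822772200843), array([ 529.4, -111.6]))
red 5 351.8 225.4 (np.float64(-23.213108867826037), np.float64(-41.98839198969241))
```

>>> servo_tool([
  [0, 0, 0, -2.6, -4.3, 0, 1],
  [0, 0, 0, -2.1, -4.5, 0, 1],
  [0, 0, 0, -1.8, -4.7, 0, 1],
  [0, 0, 0, -1.2, -4.8, 0, 1],
  [0, 0, 0, -0.8, -5, 0, 1],
  [0, 0, 0, -0.2, -5, 0, 1],
  [0, 0, 0, 0.5, -5, 0, 1],
  [0, 0, 0, 0.6, -5, 0, 1],
  [0, 0, 0, 0.6, -5, 0, 1],
  [0, 0, 0, 0.6, -5, 0, 1],
  [0, 0, 0, 0.6, -5, 0, 1],
  [0, 0, 0, 0.6, -5, 0, 1],
  [0, 0, 0, 0.6, -5, 0, 1],
  [0, 0, 0, 0.6, -5, 0, 1],
  [0, 0, 0, 0.6, -5, 0, 1],
  [0, 0, 0, 0.6, -5, 0, 1],
])

```text
clock: 12.65
eef_pos: [522.8, -52.5, 99.5]
eef_rot: [3.142, -0.0, 0.071]
wrist_force: [0.4, 0.5, 0.6]
finger_gap: 14.1
finger_force: 40.0
```

```bash
python3 - <<'E'
from h import *
from path import *
st=manip.read_state(); p=st['eef_pos']; b=board(p); print(p,st['wrist_force'],b,xc+f(b[1]-yc))
print(rows(p,50,5,-173))
s=snap('scene','scene6')
a=cv2.resize(s[170:260,300:430],None,fx=6,fy=6,interpolation=cv2.INTER_CUBIC); cv2.imwrite('pics/c6.png',a)
def W3(x,Y): q=c+x*ux+Y*uy; return [q[0],q[1],22]
print(proj('scene',[W3(-31,-165),W3(-31,-170),W3(-31,-175)]))
E
```

```text
[522.83358473 -52.53192662  99.45645879] [0.39251705 0.49591766 0.62442244] (np.float64(-31.154473486420425), np.float64(-106.9273556232678)) -31.5
([[0.3, -5.1], [0.6, -5.0], [0.5, -4.9], [0.6, -5.0], [0.6, -5.0], [0.6, -4.9], [0.6, -5.0], [0.6, -5.0], [0.5, -4.9], [0.6, -5.0], [0.6, -5.0], [0.6, -4.9], [0.6, -5.0]], np.float64(65.99999999999582), array([ 530.1, -117.2]))
[[376.28464594 209.93704081]
 [377.12853972 209.23442935]
 [377.96831287 208.53521313]]
```

View pics/c6.png

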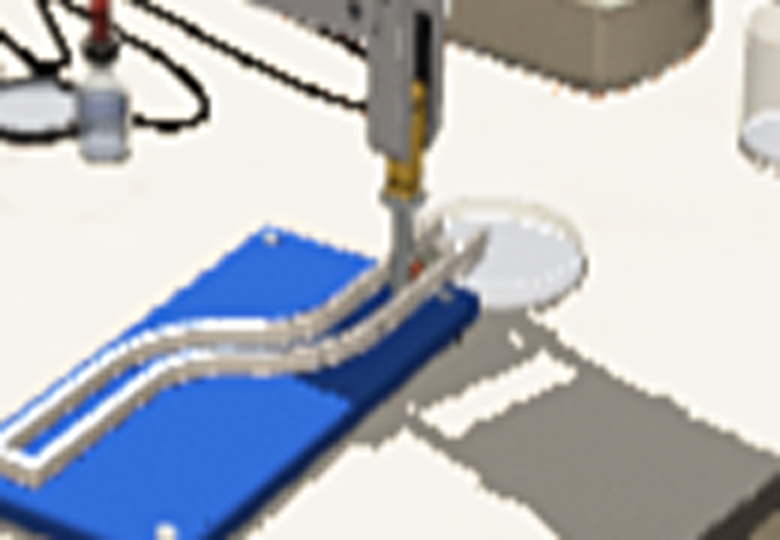

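The red pebble is right ahead of the rod, at (415,268) in the crop, and the rod is centred in the last straight. I'll push on to just past the spout edge.

>>> servo_tool([
  [0, 0, 0, 0.3, -5, 0, 1],
  [0, 0, 0, 0.6, -5, 0, 1],
  [0, 0, 0, 0.6, -5, 0, 1],
  [0, 0, 0, 0.6, -5, 0, 1],
  [0, 0, 0, 0.6, -5, 0, 1],
  [0, 0, 0, 0.6, -5, 0, 1],
  [0, 0, 0, 0.6, -5, 0, 1],
  [0, 0, 0, 0.6, -5, 0, 1],
  [0, 0, 0, 0.6, -5, 0, 1],
  [0, 0, 0, 0.6, -5, 0, 1],
  [0, 0, 0, 0.6, -5, 0, 1],
  [0, 0, 0, 0.6, -5, 0, 1],
  [0, 0, 0, 0.5, -4, 0, 1],
  [0, 0, 0, 0, 0, 0, 1],
  [0, 0, 0, 0, 0, 0, 1],
])

```text
clock: 14.58
eef_pos: [530.2, -116.1, 99.4]
eef_rot: [-3.142, 0.0, 0.071]
wrist_force: [-0.7, -0.8, -0.8]
finger_gap: 13.4
finger_force: 40.0
```

```bash
cat > b.py <<'E'
from h import *
# beaker: scene base/rim ellipses, top rim
t=cv2.imread('pics/top0.png'); s=cv2.imread('pics/scene0.png')
# top rim circle: ta crop ellipse x 640-720,y 168-258 ; edges by gradient from background
bg=np.median(t[255:270,400:430].reshape(-1,3),0)
d=np.abs(t.astype(int)-bg).sum(2)[215:260,395:440]
print('\n'.join(' '.join(f'{v//10:2d}' for v in r) for r in d[10:36,5:40]))
E
python3 - <<'E'
from h import *
from path import *
st=manip.read_state(); p=st['eef_pos']; b=board(p); print(p,st['wrist_force'],b)
s=snap('scene','scene7'); t=snap('top','top7')
a=cv2.resize(s[150:240,340:460],(480,360),interpolation=cv2.INTER_CUBIC); d=cv2.resize(s[180:230,350:410],(720,600),interpolation=cv2.INTER_CUBIC)
z=s.astype(int); k=(z[:,:,2]-z[:,:,0]>35); 
y,x=np.nonzero(k[190:230,365:405]); print(len(x),(x+365).tolist(),(y+190).tolist())
E
python3 b.py
```

```text
[ 530.17587824 -116.07904267   99.4262118 ] [-0.72647162 -0.75664827 -0.80792404] (np.float64(-31.276411942456093), np.float64(-170.89711693858763))
25 [376, 377, 378, 379, 380, 381, 376, 377, 378, 379, 380, 381, 375, 376, 377, 378, 379, 380, 381, 376, 377, 378, 379, 380, 379] [190, 190, 190, 190, 190, 190, 191, 191, 191, 191, 191, 191, 192, 192, 192, 192, 192, 192, 192, 193, 193, 193, 193, 193, 194]Traceback (most recent call last):
  File "b.py", line 7, in <module>
    print('\n'.join(' '.join(f'{v//10:2d}' for v in r) for r in d[10:36,5:40]))
          ~~~~~~~~~^^^^^^^^^^^^^^^^^^^^^^^^^^^^^^^^^^^^^^^^^^^^^^^^^^^^^^^^^^^
  File "b.py", line 7, in <genexpr>
    print('\n'.join(' '.join(f'{v//10:2d}' for v in r) for r in d[10:36,5:40]))
                    ~~~~~~~~^^^^^^^^^^^^^^^^^^^^^^^^^^
  File "b.py", line 7, in <genexpr>
    print('\n'.join(' '.join(f'{v//10:2d}' for v in r) for r in d[10:36,5:40]))
                               ^^^^^^^^^^
ValueError: Unknown format code 'd' for object of type 'float'
```

>>> servo_tool([
  [0, 0, 0, 0, 0, 10, 1],
  [0, 0, 0, 0, 0, 20, 1],
  [0, 0, 0, 0, 0, 20, 1],
  [0, 0, 0, 0, 0, 20, 1],
  [0, 0, 0, 0, 0, 12, 1],
  [0, 0, 0, 0, 0, 0, 1],
])

```text
clock: 15.42
eef_pos: [530.5, -116.2, 182.2]
eef_rot: [3.141, -0.001, 0.071]
wrist_force: [-0.4, 0.7, -0.5]
finger_gap: 14.1
finger_force: 40.0
```

```bash
python3 - <<'E'
from h import *
s=snap('scene','scene8')
d=cv2.resize(s[150:230,350:460],(780,567),interpolation=cv2.INTER_CUBIC); cv2.imwrite('pics/c8.png',d)
E
```

```text
(no output)
```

View pics/c8.png

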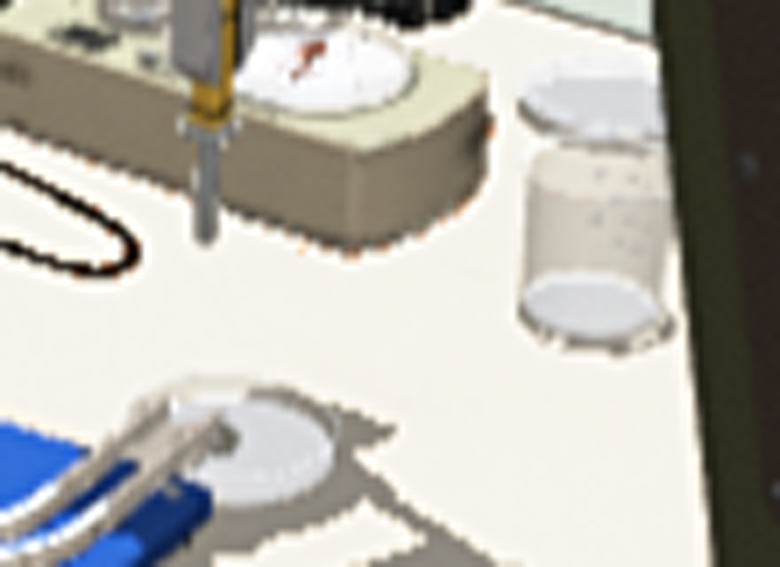

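Grey is in the dish at (225,440) and red isn't visible from this side. I'll check red numerically in the top view and locate the beaker, whose floor is at (595,308) and rim at (600,175) in this crop.

```bash
python3 - <<'E'
from h import *
cv=lambda x,y:[350+(x+.5)*110/780-.5,150+(y+.5)*80/567-.5]
print('scene base',onz('scene',[cv(595,308)],3),'rim',onz('scene',[cv(600,175)],76))
t=cv2.imread('pics/top0.png').astype(float)
bg=np.median(t[255:270,400:430].reshape(-1,3),0)
d=np.abs(t-bg).sum(2).astype(int)
for r in d[226:252,402:434]: print(' '.join(f'{v//10:2d}' for v in r))
q=manip.camera('top')[:,:,::-1].astype(int); cv2.imwrite('pics/top8.png',q)
k=(q[:,:,2]-q[:,:,0]>45)&(q[:,:,2]-q[:,:,1]>25); y,x=np.nonzero(k[195:250,260:400]); print('red top',(x+260).tolist(),(y+195).tolist())
E
```

```text
scene base [[ 473.72763963 -343.34628173    3.        ]] rim [[ 470.6532736 -329.9389477   76.       ]]
 0  0  0  0  0  0  0  0  0  0  0  0  0  0  0  1  1  1  1  0  0  0  0  0  0  0  0  0  0  0  0  0
 0  0  0  0  0  0  0  0  0  0  0  1  1  1  1  3  5  6  7  5  4  2  1  0  0  0  0  0  0  0  0  0
 0  0  0  0  0  0  0  0  1  2  4  5  5  6  8 11 13 13 13 12 12 10  7  2  0  0  0  0  0  0  0  0
 0  0  0  0  0  0  1  4  7  9 12 10  9 10 12 15 17 16 16 15 14 14 12  9  3  0  0  0  0  0  0  0
 0  0  0  0  0  2  7 15 16 13 11 10 10 11 12 12 13 15 16 15 15 15 14 14 10  3  1  0  0  0  0  0
 0  0  0  0  2  7 17 20 16 12  9 10 10 11 11 11 11 12 13 14 15 15 15 15 15 10  3  1  0  0  0  0
 0  0  0  1  7 15 20 18 14 10 10 10 10 11 11 11 11 10 11 13 16 17 15 15 15 14  9  1  0  0  0  0
 0  0  0  4 13 17 18 16 13 10 10 11 11 11 11 11 10 11 11 12 15 18 16 15 16 16 12  4  0  0  0  0
 0  0  1  7 15 19 17 15 12  9 10 10 10 11 10 10 11 11 11 11 13 17 17 17 17 18 15  8  1  0  0  0
 0  0  3 11 12 17 17 14 11  9 10 10 11 11 10 11 11 11 11 11 11 12 16 16 17 18 16 10  1  0  0  0
 0  0  4 12 11 16 16 14 11 10 10 11 
[... 931 characters left out ...]
0  0  0  5 11 16 20 20 21 19 13 11 12 16 15 14 13 10  5  1  1  0  0  0  0  0  0  0  0  0
 0  0  0  0  0  0  2  5 13 18 18 20 19 19 18 17 12  7  2  1  0  0  0  0  0  0  0  0  0  0  0  0
 0  0  0  0  0  0  0  1  4  8  7 12 14 14 13  9  3  1  0  0  0  0  0  0  0  0  0  0  0  0  0  0
 0  0  0  0  0  0  0  0  0  1  1  2  2  2  2  1  0  0  0  0  0  0  0  0  0  0  0  0  0  0  0  0
 0  0  0  0  0  0  0  0  0  0  0  0  0  0  0  0  0  0  0  0  0  0  0  0  0  0  0  0  0  0  0  0
 0  0  0  0  0  0  0  0  0  0  0  0  0  0  0  0  0  0  0  0  0  0  0  0  0  0  0  0  0  0  0  0
red top [] [][ WARN:0@0.958] global loadsave.cpp:1063 imwrite_ Unsupported depth image for selected encoder is fallbacked to CV_8U.
```

```bash
python3 - <<'E'
from h import *
print('top base',onz('top',[[414.5,238]],0),'rim',onz('top',[[419.5,237.2]],76))
print('scene base',onz('scene',[[433.9,193.2]],3))
for P in ([474,-343],[474,-347],[476,-341]):
    P=np.array(P); e=[]
    for z,r in((0,36),(76,36)):
        a=np.linspace(0,2*np.pi,60); C=np.c_[P[0]+r*np.cos(a),P[1]+r*np.sin(a),np.full(60,z)]
        for n in('top','scene'):
            u=proj(n,C); print(P,n,z,'u',u[:,0].min().round(1),u[:,0].max().round(1),'v',u[:,1].min().round(1),u[:,1].max().round(1))
s=cv2.imread('pics/scene0.png').astype(int)
for y in range(172,203,3): print(y,s[y,418:456].sum(1)//10)
E
```

```text
top base [[ 474.31302925 -343.64575199    0.        ]] rim [[ 475.39135631 -340.99815567   76.        ]]
scene base [[ 472.08868749 -343.1859623     3.        ]]
[ 474 -343] top 0 u 404.4 424.2 v 228.2 248.1
[ 474 -343] scene 0 u 421.9 444.7 v 188.7 199.2
[ 474 -343] top 76 u 409.6 430.5 v 227.1 248.1
[ 474 -343] scene 76 u 423.8 447.1 v 167.7 177.6
[ 474 -347] top 0 u 405.5 425.3 v 228.2 248.1
[ 474 -347] scene 0 u 422.6 445.3 v 188.3 198.8
[ 474 -347] top 76 u 410.8 431.7 v 227.1 248.1
[ 474 -347] scene 76 u 424.5 447.7 v 167.3 177.2
[ 476 -341] top 0 u 403.9 423.6 v 227.6 247.5
[ 476 -341] scene 0 u 421.1 443.8 v 188.7 199.3
[ 476 -341] top 76 u 409.0 429.9 v 226.5 247.6
[ 476 -341] scene 76 u 422.9 446.2 v 167.7 177.7
172 [38 73 71 69 69 70 70 59 58 60 61 62 62 62 63 62 62 62 62 62 61 58 53 58
 58 60 68 72 72 72 67 41 16 18 20 21 21 21]
175 [55 71 70 69 70 68 55 53 59 61 62 62 62 62 62 60 58 61 61 61 57 53 58 58
 58 56 54 61 68 70 61 22 16 20 21 21 21 21]
178 [71 70 69 69 70 69 49 47 50 52 53 54 55 55 55 56 57 57 53 53 55 55 53 51
 49 48 49 62 71 69 47 17 17 20 21 21 21 21]
181 [
[... 262 characters left out ...]
 48 51 53 54 53 54 56 56 55 54 54 55 54 54 53 52 50
 48 52 66 72 64 25 15 19 21 21 20 21 21 21]
190 [69 69 69 69 68 56 56 64 64 59 59 59 60 60 60 60 60 61 61 63 67 64 57 53
 48 58 70 69 48 16 17 20 20 21 20 21 20 21]
193 [69 69 70 70 68 38 50 58 58 59 59 59 60 60 60 60 60 60 60 60 60 60 60 62
 59 54 68 63 24 15 19 20 21 21 20 21 21 21]
196 [69 69 69 70 70 69 52 39 48 41 50 54 55 56 58 59 60 59 58 57 55 52 49 53
 50 38 29 14 14 18 20 20 20 21 21 21 21 20]
199 [69 69 69 69 69 69 70 70 70 70 69 57 54 55 55 55 55 51 36 34 42 55 56 61
 72 68 40 15 16 20 20 21 20 20 21 20 21 20]
202 [69 69 69 69 69 69 69 69 69 69 69 69 69 69 69 69 70 70 70 70 70 69 69 70
 71 58 18 13 18 20 21 21 20 20 21 21 21 20]
```

>>> servo_tool([
  [0, 0, 0, -6, -22, 0, 1],
  [0, 0, 0, -10, -40, 0, 1],
  [0, 0, 0, -12, -50, 0, 1],
  [0, 0, 0, -12, -50, 0, 1],
  [0, 0, 0, -10, -40, 0, 1],
  [0, 0, 0, -7, -25, 0, 1],
  [0, 0, 0, 0, 0, 0, 1],
  [0, 0, 0, 0, 0, 0, 1],
])

```text
clock: 16.52
eef_pos: [473.2, -342.4, 180.9]
eef_rot: [-3.141, 0.001, 0.071]
wrist_force: [-0.1, 0.0, -0.3]
finger_gap: 13.5
finger_force: 40.0
```

```bash
python3 - <<'E'
from h import *
from path import *
t=manip.camera('top')[:,:,::-1].copy(); s=manip.camera('scene')[:,:,::-1].copy()
cv2.imwrite('pics/top9.png',t);cv2.imwrite('pics/scene9.png',s)
def W3(x,Y,z): q=c+x*ux+Y*uy; return [q[0],q[1],z]
print('spout edge top px',proj('top',[W3(-29,-168,22)]),'scene',proj('scene',[W3(-31,-166,22)]))
for n,a,(y0,y1,x0,x1) in(('top',t,(208,242,335,372)),('scene',s,(194,224,366,402))):
    a=a.astype(int); h=cv2.cvtColor(a.astype(np.uint8),cv2.COLOR_BGR2HSV); print(n)
    for y in range(y0,y1): print(y,' '.join(f'{v:3d}' for v in (a[y,x0:x1,2]-a[y,x0:x1,0])))
E
```

```text
spout edge top px [[351.25897851 222.50069225]] scene [[376.45375574 209.79624577]]
top
208 -135 -136 -134 -119 -41  22  26  26  26  26  26  26  26  26  26  26  25  26  25  25  25  25  23  25  25  25  24  24  24  25  25  25  25  24  23  22  23
209 -137 -137 -135 -124 -51  19  25  26  25  26  27  26  27  26  27  27  27  26  25  24  25  24  23  24  24  24  25  24  25  24  23  23  25  24  24  23  23
210 -136 -137 -136 -128 -64  15  26  26  25  25  26  26  26  26  26  27  26  25  26  24  23  24  21  22  23  24  24  24  25  24  25  25  24  25  24  24  24
211 -136 -136 -137 -132 -77  10  24  26  25  26  26  26  26  27  27  25  25  23  23  25  20  21  19  20  20  23  25  26  25  24  25  25  24  24  25  23  24
212 -137 -136 -136 -133 -93  -2  26  26  25  25  25  26  26  26  25  23  20  20  22  16  13  12  12  12  12  15  19  26  25  25  24  24  24  25  25  24  25
213 -135 -137 -136 -134 -107 -17  26  26  25  25  26  26  25  26  23  19  15  13  12  10   9   7   8   8   9   9  10  15  22  26  26  23  24  24  26  23  23
214 -137 -136 -136 -135 -112 -29  24  26  25  26  26  25  26  25  22  15  1
[... 8048 characters left out ...]
 -2  -2  -3  -2  -3  -3  -1   1   2  15  27  23  11  12  12  11  11  11  11
220  -9  10  27   3 -88 -161 -172 -128 -104 -137 -164 -134 -135 -72   8   4   2   1   1   1   2   2   3  15  16  21  18  11  11  11  12  12  11  12  12  11
221  17  27   5 -86 -161 -172 -169 -169 -169 -165 -154 -123 -91 -47  25  22  17  18  17  18  19  22  22  15  11  11  11  11  11  12  11  11  12  11  11  12
222  28  -7 -88 -161 -169 -165 -165 -167 -163 -149 -119 -81 -64 -30  21  13  11  12  11  12  12  11  11  11  11  11  12  12  12  12  11  11  12  11  11  11
223   6 -104 -163 -169 -165 -163 -165 -162 -145 -112 -73 -59 -31  12  16  11  12  13  12  11  12  12  11  11  12  12  13  12  12  12  11  11  12  12  12  11
```

```bash
python3 - <<'E'
from h import *
print('grey',tri([381.4,211.2],[357.0,223.0]))
for z in (7,12,22,28):
    P=onz('top',[[353.2,221.8]],z)[0]+[-2.0,2.6,0]; print('red',z,P.round(1),'scene px',proj('scene',[P])[0].round(1))
a=cv2.imread('pics/top0.png').astype(int);b=cv2.imread('pics/top9.png').astype(int)
for n,q in(('old',a[208:217,284:298]),('new',b[216:228,346:360])):
    k=(q[:,:,2]-q[:,:,0]>45); print(n,k.sum(),'area px', (np.ptp(np.nonzero(k)[1])+1,np.ptp(np.nonzero(k)[0])+1))
print(cv2.cvtColor(b.astype(np.uint8),cv2.COLOR_BGR2GRAY)[217:228,345:363])
E
```

```text
grey (array([ 530.23003448, -135.84942842,    6.16346935]), np.float64(1.9005760288183413))
red 7 [ 533.5 -118.9    7. ] scene px [376.9 212.8]
red 12 [ 533.2 -118.4   12. ] scene px [376.9 211.4]
red 22 [ 532.5 -117.4   22. ] scene px [377.  208.7]
red 28 [ 532.1 -116.7   28. ] scene px [377.  207.1]
old 10 area px (np.int64(3), np.int64(4))
new 15 area px (np.int64(4), np.int64(5))
[[224 209 194 193 192 194 192 191 190 191 191 191 191 191 191 191 190 192]
 [216 190 190 198 202 201 197 191 189 190 189 190 191 189 190 190 191 190]
 [212 193 201 211 214 206 192 181 181 185 188 190 189 190 190 190 191 190]
 [223 220 220 218 214 195 165 151 158 170 178 182 184 185 189 190 191 191]
 [224 231 233 232 230 220 176 143 142 156 162 172 177 181 187 190 192 190]
 [233 236 236 237 236 227 187 147 140 152 159 181 191 192 187 189 191 192]
 [237 237 236 237 237 229 194 158 148 152 165 188 198 196 186 188 191 190]
 [236 236 237 237 236 232 211 176 160 163 173 189 193 195 190 190 190 191]
 [229 233 234 235 235 231 215 192 183 184 183 182 180 190 191 191 191 190]
 [211 221 227 223 223 223 218 207 195 190 190 187 187 190 191 191 191 191]
 [197 196 201 192 186 189 191 196 192 191 191 191 191 190 191 191 191 191]]
```

The red pebble is in the dish at about (533,-119), beside the grey at about (530,-136). Nothing red shows where it would appear if it were still on the spout. Next I'll lower the probe into the beaker and open the fingers in steps.

>>> servo_tool([
  [0, 0, 0, 0.3, -0.6, -15, 1],
  [0, 0, 0, 0, 0, -20, 1],
  [0, 0, 0, 0, 0, -20, 1],
  [0, 0, 0, 0, 0, -20, 1],
  [0, 0, 0, 0, 0, -12, 1],
  [0, 0, 0, 0, 0, -8, 1],
  [0, 0, 0, 0, 0, -4, 1],
  [0, 0, 0, 0, 0, -1, 1],
  [0, 0, 0, 0, 0, 0, 1],
])

```text
clock: 17.75
eef_pos: [473.6, -343.9, 81.8]
eef_rot: [3.141, -0.0, 0.071]
wrist_force: [0.3, 0.2, -1.5]
finger_gap: 13.4
finger_force: 40.0
```

>>> servo_tool([
  [0, 0, 0, 0, 0, 0, 0.82],
  [0, 0, 0, 0, 0, 0, 0.8],
  [0, 0, 0, 0, 0, 0, 0.75],
  [0, 0, 0, 0, 0, 0, 0.7],
  [0, 0, 0, 0, 0, 0, 0.6],
  [0, 0, 0, 0, 0, 0, 0.5],
  [0, 0, 0, 0, 0, 0, 0.3],
  [0, 0, 0, 0, 0, 0, 0.1],
  [0, 0, 0, 0, 0, 0, 0],
  [0, 0, 0, 0, 0, 0, 0],
  [0, 0, 0, 0, 0, 0, 0],
  [0, 0, 0, 0, 0, 0, 0],
])

```text
clock: 19.25
eef_pos: [473.5, -343.8, 81.4]
eef_rot: [-3.142, -0.0, 0.071]
wrist_force: [-0.3, -1.0, 0.2]
finger_gap: 93.9
finger_force: 0.0
```

```bash
cat > y.py <<'E'
from h import *
for n in('scene','top'):
    a=manip.camera(n)[:,:,::-1].copy(); cv2.imwrite(f'pics/{n}_y{int(manip.read_state()["clock"]*100)}.png',a)
    h=cv2.cvtColor(a,cv2.COLOR_BGR2HSV); m=cv2.inRange(h,(18,130,50),(36,255,255)); k=np.zeros_like(m)
    s=(140,210,400,470) if n=='scene' else (215,260,395,440); k[s[0]:s[1],s[2]:s[3]]=m[s[0]:s[1],s[2]:s[3]]
    y,x=np.nonzero(k); print(n,len(x),(x.min(),x.max(),y.min(),y.max(),x.mean(),y.mean()) if len(x) else '')
for z in (6,60,116): print(z,proj('scene',[[473.5,-343.5,z]]).round(1),proj('top',[[473.5,-343.5,z]]).round(1))
E
python3 y.py
```

```text
scene 17 (np.int64(434), np.int64(435), np.int64(168), np.int64(177), np.float64(434.4117647058824), np.float64(173.11764705882354))
top 0 
6 [[433.7 192.2]] [[414.9 238.2]]
60 [[435.2 177.1]] [[419.  237.8]]
116 [[436.8 161. ]] [[423.6 237.5]]
```

>>> servo_tool([
  [0, 0, 0, 0, 0, 10, 0],
  [0, 0, 0, 0, 0, 15, 0],
  [0, 0, 0, 0, 0, 25, 0],
  [0, 0, 0, 0, 0, 35, 0],
  [0, 0, 0, 0, 0, 30, 0],
  [0, 0, 0, 0, 0, 20, 0],
  [0, 0, 0, -20, 20, 0, 0],
  [0, 0, 0, -30, 35, 0, 0],
  [0, 0, 0, -30, 35, 0, 0],
  [0, 0, 0, -20, 30, 0, 0],
  [0, 0, 0, 0, 0, 0, 0],
  [0, 0, 0, 0, 0, 0, 0],
  [0, 0, 0, 0, 0, 0, 0],
  [0, 0, 0, 0, 0, 0, 0],
])

```text
clock: 21.1
eef_pos: [373.6, -224.1, 216.2]
eef_rot: [-3.141, 0.0, 0.071]
wrist_force: [0.0, 1.1, -0.0]
finger_gap: 94.3
finger_force: 0.0
```

```bash
python3 y.py; python3 - <<'E'
from h import *
import glob
a=cv2.imread('pics/top0.png'); b=cv2.imread(sorted(glob.glob('pics/top_y*'))[-1])
# changes vs start: dish, beaker, bystanders
d=cv2.absdiff(a,b).sum(2); 
for nm,(y0,y1,x0,x1) in dict(dish=(205,242,338,375),beaker=(222,252,400,432),bystand=(130,185,260,365)).items():
    y,x=np.nonzero(d[y0:y1,x0:x1]>90); print(nm,len(x),(x.min()+x0,x.max()+x0,y.min()+y0,y.max()+y0) if len(x) else '')
st=manip.read_state(); print(st['clock'],st['eef_pos'])
E
```

```text
scene 65 (np.int64(434), np.int64(438), np.int64(162), np.int64(177), np.float64(435.9076923076923), np.float64(169.55384615384617))
top 18 (np.int64(420), np.int64(425), np.int64(236), np.int64(239), np.float64(422.44444444444446), np.float64(237.38888888888889))
6 [[433.7 192.2]] [[414.9 238.2]]
60 [[435.2 177.1]] [[419.  237.8]]
116 [[436.8 161. ]] [[423.6 237.5]]
dish 12 (np.int64(352), np.int64(355), np.int64(220), np.int64(223))
beaker 58 (np.int64(405), np.int64(425), np.int64(236), np.int64(251))
bystand 0 
21.2 [ 373.57202187 -224.00817112  216.24476133]
```

```bash
python3 -c "
from cell import manip
print(manip.sign_off())"
```

```text
the job is handed in; nothing more can be done
None
```

The job is handed in after 21 s: both pebbles were pushed into the dish, the probe stands tip down in the beaker, and before-and-after images show the dish, the beaker and the things behind the board still in place.

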